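# Show the hidden target to the studio camera in the swivel mirror

### The job

Slide the splash box's guard fully open, then turn the sprung swivel mirror on the camera rail until the round target standing in the box is reflected in the middle of the mirror as the rail's camera sees it. Finish while holding the mirror still at that angle (it swings back if let go), with the guard still fully open; leave the target, jar, bottle and brush where they are.

Things in the scene. Friction and masses are not known exactly. Their poses are not given: they have to be found in the camera images.
- rail: Fixed camera rail standing on the table: an aluminium bar 370 mm long, 40 wide, 30 high. Origin on the table on the mirror's vertical pivot axis; its x axis runs along the bar from the pivot to the black camera, z up. The camera looks back along -x at the mirror. Its position and yaw vary.
- lens (a point): Front of the camera's lens, 250 mm along the rail's x axis from the pivot, 95 mm above the table.
- pivot (a point): Point on the mirror's vertical pivot axis, in the glass plane, 95 mm above the table. A weak spring (0.05 N m per rad, plus 0.0175 N m at rest) swings the mirror back to its stop at 0 when let go. With the mirror turned by q, the camera's line of sight leaves it at 2q from the rail's +x, level.
- mirror: Square mirror on the rail: glass 98 mm on the +x face of a dark wood frame 112 wide, 110 high, 10 thick, 40 to 150 mm above the table. Origin on the pivot axis, 42 mm above the table; x = outward normal of the glass, y along its width, z up. It turns from 0 (rest against a stop, glass looking along the rail's +x at the camera) to 1.4 rad anticlockwise seen from above.
- mirror_grip (a point): Middle of the upright steel grip plate standing on the mirror's top edge, centred on the pivot axis: 12 mm thick (along the mirror's x), 50 wide (along its y), from 150 to 193 mm above the table; this point is 174 mm above the table. Its axes are the mirror's.
- sight (a point): Frame of the slim dark steel pointer under the mirror (85 mm long, 31 to 36 mm above the table), geared to turn twice as far as the mirror: its x axis points along the camera's line of sight after reflection. Origin at the pivot point, 95 mm above the table. The target is seen in the middle of the mirror when its disc lies straight along this x axis.
- splash_box: Fixed open-topped plywood box 270 mm long (x) by 170 (y) by 140 high, walls 8 mm, floor 8 mm. Origin under the middle of its floor, z up. Its -y side, towards the mirror, has an opening over the half at x below 0 and a fixed panel over the half at x above 0. Position and yaw vary.
- guard (a joint): Sliding aluminium guard in front of the box's -y side, 136 mm wide and 6 thick, top 144 mm above the table. 0 = shut over the opening, 0.12 m = fully open (at its stop); it slides along the box's +x and stays where left, friction about 1.5 N. Starts shut or up to 30 mm ajar.
- guard_tab (a point): Middle of the black tab rising from the middle of the guard's top edge: 24 mm (along box x) by 16 mm (along box y), from 144 to 186 mm above the table; this point is 168 mm above the table.
- target: Loose focus target, 0.3 kg, standing in the box behind the opening: dark round foot 52 mm across, thin post, upright white disc 44 mm across and 6 thick with a black ring; origin under the foot.
- disc (a point): Centre of the target's round disc, 87 mm above its foot's underside (95 mm above the table).
- jar: Paint jar with black lid, 64 mm across, 100 mm high; origin under its middle. To be left alone.
- bottle: White bottle with black cap, 60 mm across, 130 mm high; origin under its middle. To be left alone.
- brush: Paintbrush 160 mm long lying flat on the table along its x axis. To be left alone.
Mind the look-alikes: they are no part of the job. Leave any brown, orange or red look-alike of the target alone.

How it is judged:
By the outcome, as a careful person would: the job done as asked, in the order asked, and still so for the second after the job is handed in, while the arm keeps its last pose, push and grip.
It also fails if it takes over 48 s, if anything falls off the work surface, if the arm or the gripper's body presses on something with over 40 N, if the wrist force passes 120 N, or if a joint passes its speed limit or range.

### The arm

A 7-joint arm with a two-finger parallel gripper is mounted at the origin on the work surface. World frame = base frame: x ahead of the robot, y to its left, z up, the work surface at z = 0. Lengths are in mm, angles in rad, forces in N, time in s.
With the tool pointing down it reaches from about 400 to 875 mm from the base axis. Payload 4.4 kg.
Tool frame: the origin (TCP) lies between the finger pads; the fingertips stand ctrl.tcp_to_tips ahead of it and the grasp point (between the pads) lies 8 mm behind it (ctrl.tcp_to_tips is the distance from the TCP to the fingertips, in mm); z points along the fingers, y is the direction in which the jaws open and shut (so a half turn about z gives the same grasp; the last joint's range is limited). The gripper opens to 85 mm and grips with 20 to 120 N. Pads are 22 mm wide; open, the fingers measure 114 mm over their backs; the gripper's body (76 mm by 85 mm) begins 54 mm behind the grasp point. The pads swing forward as they close: fully open they stand 13 mm farther back than shut.
Start: joints at [-1.336, 0.628, 0.038, 1.517, -0.027, 0.996, -0.02], TCP at [192.56, 620.837, 211.913] pointing down, gripper open.
Joint ranges: [-3.06, 3.06], [-0.37, 2.12], [-1.25, 1.32], [0.18, 2.47], [-1.1, 4.24], [0.23, 1.98], [-2.94, 2.94]. Speed limits (rad/s): [2.57, 2.57, 3.14, 3.14, 3.14, 3.14, 3.14].

### API

Orientations are given as [roll, pitch, yaw] about the fixed x, y, z axes, in that order (R = Rz(yaw) Ry(pitch) Rx(roll)).
In Python, from cell import ctrl gives the robot as it stands.
- The arm moves only by the tool send_rows, never from a script. Its argument "rows" is a list of rows, each an object of numbers: "x", "y", "z": the shift along the world's x, y, z in cm; "roll": the turn about the world's z in degrees; "claw": the closure, from 0 (fully open) to 1 (shut). A call has 1 to 5 rows; each row is the pose to reach, as a shift and turn from the pose commanded when the call began; what a row does not reach only later rows make up. A row lasts 1/12 s, in which the tool goes at most 41.7 mm and 7.16 degrees, less where a joint would pass 70% of its speed; a pose out of reach is approached as far as the arm can. A call with a gripper value outside its range is refused whole. The fingers move at their own pace and stop on an object; the grip force is fixed at half the most. Time passes only in rows, so rows that repeat a pose let the fingers close. It gives the time, the measured TCP pose, the force and the opening at its end, in the units of the state.
- ctrl.read_state(): the state, without advancing time (a new reading comes with each control period).
- ctrl.get_image(name): name is "scene" or "top" or "wrist"; returns (picture, depth): 384x512x3 uint8, blue, green, red; 384x512 float32, mm along the optical axis (not along the pixel's ray), 0 where there is no reading.
- ctrl.get_calibration(name): a dict with "intrinsics" (3x3 intrinsics, pixels), "T" (4x4, takes a point from camera to world coordinates). Camera axes: x right, y down, z forward; pixel columns grow to the right and rows downward; lengths in mm; the calibration is good to about 2 mm. A picture is of the moment at which its call begins: read the wrist's pose just before it. get_calibration takes no time and is no camera call; for the wrist camera it gives the pose at the moment of the call.
- ctrl.finish_job(): hands the job in, once; it reports no verdict.
Trained networks look in the newest picture that a camera, given by its name, has taken for a name from the list of things; names that differ only in an ending like _2 or _b are one class to them, and where a whole thing is asked for, a point or a joint stands for the part that bears it (a point fixed in the world has none). Each returns a list of dicts, best first, with "confidence" (0 to 1); they miss things now and then, are a little off and sometimes report something else, mostly with a low value. They report only what shows in the picture. A call takes as long as a camera call. They do not tell look-alikes from the thing itself.
- ctrl.recognise(camera, query): "uv" ([column, row] in pixels, amid what is visible of it).
- ctrl.regions_of(camera, query): "region" (384x512 bool, what is visible of it) and "uv" ([column, row] in pixels, amid what is visible of it).
- ctrl.place_of(camera, query): "uv" ([column, row] in pixels: a listed point, or the origin of a listed thing).
The state is a dict: "clock": time; "qpos": joint angles; "qd": joint speeds; "tau": joint torques, N m; "eef_pos": TCP position; "tool_rot": TCP orientation; "force": force on the tool from outside, world axes, zero at the start; "torque": the same for the moment, N m; "width": finger opening in mm.
Only numpy, scipy, OpenCV 4.12 (cv2) and the standard library are available. Lean on these libraries where they do the work, as an engineer would, in place of code of your own. Each camera call takes 0.05 s, during which the arm holds its last target. There are 200 camera calls.

## Working session

There is one attempt and no reset: what is moved stays moved. The work goes in short steps, Python scripts to look and compute and a tool call to move; the robot and the scene stay as the last step left them, time stands still between calls to the robot, and variables do not carry over. Pictures are saved under pics/ and viewed, on a budget of 10 in all, crops included, one or two more only if the job needs it, and the job is handed in when it is done.

Besides the shell and the picture viewer there is one more tool, called after "Call:" as name([rows], argument=value, ...), one row to a line, values as JSON. send_rows: Moves the arm, as the interface text tells. Its arguments: {"type":"object","properties":{"rows":{"type":"array"}},"required":["rows"]}

```bash
mkdir -p pics; ls
cat > h.py <<'E'
import numpy as np, cv2
from cell import ctrl
def pix2w(cam,uv,z):
    c=ctrl.get_calibration(cam);K=np.array(c["intrinsics"]);T=np.array(c["T"])
    d=T[:3,:3]@np.linalg.solve(K,[uv[0],uv[1],1.]);o=T[:3,3]
    return o+d*(z-o[2])/d[2]
def dep2w(cam,uv,D):
    c=ctrl.get_calibration(cam);K=np.array(c["intrinsics"]);T=np.array(c["T"])
    p=np.linalg.solve(K,[uv[0],uv[1],1.])*D
    return T[:3,:3]@p+T[:3,3]
E
python3 - <<'E'
from h import *
np.set_printoptions(precision=1,suppress=True)
print(ctrl.read_state(),ctrl.tcp_to_tips)
H={"lens":95,"pivot":95,"mirror_grip":174,"guard_tab":168,"disc":95,"splash_box":0,"rail":0,"target":8,"sight":95}
ims=[]
for cam in ("top","scene"):
    im,d=ctrl.get_image(cam);cv2.imwrite(f"pics/{cam}0.png",im)
    np.save(f"{cam}0.npy",d)
    for n,z in H.items():
        for r in ctrl.place_of(cam,n)[:3]:
            u=r["uv"];print(cam,n,round(r["confidence"],2),np.array(u),pix2w(cam,u,z))
E
```

```text
pics
{'clock': 0.0, 'qpos': array([-1.3,  0.6,  0. ,  1.5, -0. ,  1. , -0. ]), 'qd': array([-0., -0.,  0.,  0.,  0., -0.,  0.]), 'tau': array([  0. , -56.3,   1.2, -19.3,   0. ,   0. ,   0. ]), 'eef_pos': array([192.4, 620.2, 211. ]), 'tool_rot': array([-3.1,  0. ,  2.8]), 'force': array([0.4, 0.1, 0.1]), 'torque': array([-0.,  0.,  0.]), 'width': 85.67627907818286} 11.0
top lens 0.78 [283.4 135.8] [ 715.5 -148.8   95. ]
top lens 0.7 [161.5 212.7] [500.6 198.4  95. ]
top pivot 0.83 [273.9 222.8] [ 468.4 -118.5   95. ]
top mirror_grip 0.57 [273.7 221.8] [ 474.4 -113.9  174. ]
top guard_tab 0.86 [179.9 195.9] [545.6 133.7 168. ]
top guard_tab 0.68 [272.7 222.3] [ 472.9 -111.5  168. ]
top disc 0.7 [160.1 211.5] [504.  202.4  95. ]
top disc 0.68 [213.  198.2] [539.9  52.9  95. ]
top disc 0.6 [208.6 225.6] [462.7  65.9  95. ]
top splash_box 0.66 [155.  188.9] [572.1 238.9   0. ]
top rail 0.82 [273.7 223.8] [ 461.4 -122.8    0. ]
top target 0.83 [174.2 256. ] [368.3 179.5   8. ]
top target 0.6 [164.3 210.5] [505.9 209.    8. ]
top target 0.56 [216.2 196. ] [548.1  51.4   8. ]
top sight 0.59 [275.4 222.8] [ 468.4 -122.7   95. ]
scene lens 0.95 [255.3 266.1] [ 710.1 -155.3   95. ]
scene lens 0.32 [129.1 225.9] [ 488.8 -320.9   95. ]
scene pivot 0.65 [210.2 185.4] [ 466.8 -125.9   95. ]
scene mirror_grip 0.9 [209.3 158.6] [ 472.8 -123.3  174. ]
scene guard_tab 0.95 [331.1 134. ] [533. 151. 168.]
scene disc 0.85 [281.7 160. ] [476.7  57.9  95. ]
scene disc 0.77 [300.6 120.4] [365.2 191.4  95. ]
scene disc 0.63 [298.3 182.3] [562.1  45.5  95. ]
scene splash_box 0.9 [360.2 181.3] [558.2 246.4   0. ]
scene rail 0.74 [216.7 215.4] [ 471.5 -120.3    0. ]
scene target 0.77 [281.1 182.3] [461.7  68.6   8. ]
scene target 0.7 [295.3 149.5] [369.6 176.3   8. ]
scene target 0.56 [304.3 204.2] [556.8  72.2   8. ]
```

Run:
```python
import cv2
a=cv2.imread("pics/top0.png")[90:290,110:340];b=cv2.imread("pics/scene0.png")[70:310,130:450]
cv2.imwrite("pics/v1.png",cv2.resize(a,None,fx=3,fy=3,interpolation=2)[:600]);cv2.imwrite("pics/v2.png",cv2.resize(b,None,fx=2.5,fy=2.5,interpolation=2))
```

```text
(no output)
```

View pics/v1.png

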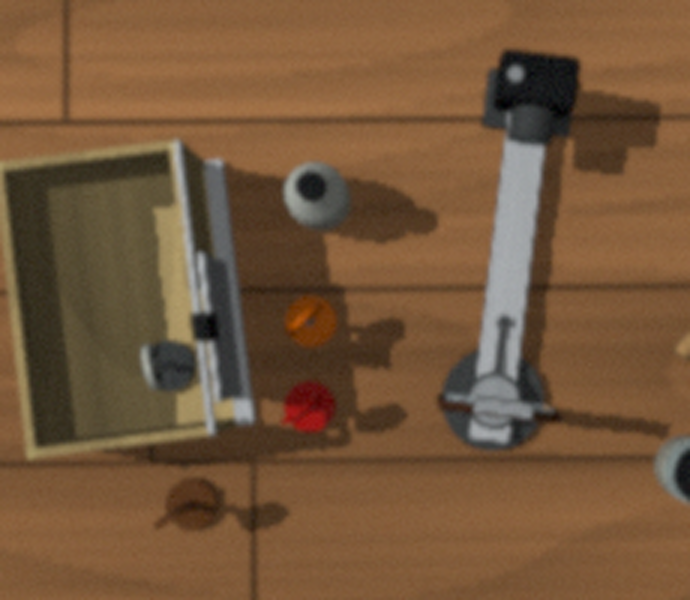

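View pics/v2.png

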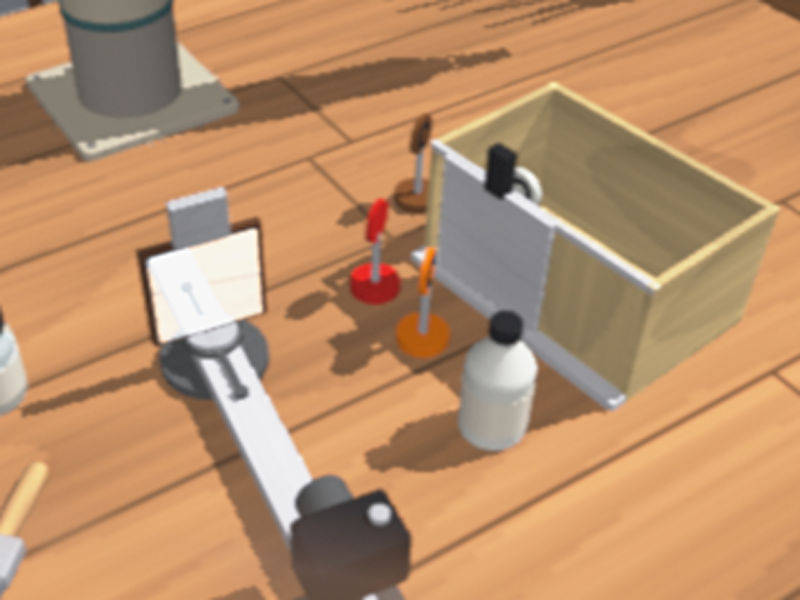

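View 1 (top): the box is at left with the tab at about full px (178,199). The mirror pivot is at (275,223) and the camera at (285,120). View 2 (scene): the guard is shut and the white ring target shows behind the tab.

There are four target-like things (top px): grey/white in the box (166,211), orange (213,197), red (213,226) and brown (174,258). Only the white one in the box fits the description.

Next I'll refine with depth.

```bash
cat >> h.py <<'E'
def cloud(cam,d):
    c=ctrl.get_calibration(cam);K=np.array(c["intrinsics"]);T=np.array(c["T"])
    v,u=np.indices(d.shape);m=d>0
    p=np.stack([(u-K[0,2])/K[0,0]*d,(v-K[1,2])/K[1,1]*d,d],-1)@T[:3,:3].T+T[:3,3]
    p[~m]=np.nan
    return p
E
python3 - <<'E'
from h import *
np.set_printoptions(precision=1,suppress=True)
for cam in("top","scene"):
    d=np.load(cam+"0.npy");P=cloud(cam,d);c=ctrl.get_calibration(cam);print(cam,"cam pos",np.array(c["T"])[:3,3],c["intrinsics"][0][0])
    im=cv2.imread(f"pics/{cam}0.png")
    def box(n,x0,x1,y0,y1,z0,z1):
        m=(P[...,0]>x0)&(P[...,0]<x1)&(P[...,1]>y0)&(P[...,1]<y1)&(P[...,2]>z0)&(P[...,2]<z1)
        Q=P[m];
        if len(Q)<4: print(n,len(Q));return
        r=cv2.minAreaRect(Q[:,:2].astype(np.float32))
        print(n,len(Q),"min",Q.min(0),"max",Q.max(0),"med",np.median(Q,0),"rect",r)
    box("tab",480,600,90,180,152,200)
    box("boxrim+guard",400,750,80,340,130,150)
    box("grip",420,520,-180,-60,158,200)
    box("mirror",400,520,-200,-50,60,149)
    box("track",400,750,80,150,3,40)
    m=(P[...,2]>60)&(P[...,2]<125)&(P[...,0]>470)&(P[...,0]<560)&(P[...,1]>165)&(P[...,1]<235)
    print("disc?",m.sum(),P[m][:40], im[m][:40].tolist() if cam=="scene" else "")
    box("railtop",500,660,-190,-90,22,36)
    m=(P[...,2]>24)&(P[...,2]<36)&(P[...,0]>540)&(P[...,0]<660)&(P[...,1]>-180)&(P[...,1]<-100)
    Q=P[m];print("rail line",cv2.fitLine(Q[:,:2].astype(np.float32),cv2.DIST_HUBER,0,.01,.01).ravel())
# triangulate place_of
def ray(cam,uv):
    c=ctrl.get_calibration(cam);K=np.array(c["intrinsics"]);T=np.array(c["T"]);d=T[:3,:3]@np.linalg.solve(K,[*uv,1.]);return T[:3,3],d/np.linalg.norm(d)
for n,a,b in (("lens",(283.4,135.8),(255.3,266.1)),("pivot",(273.9,222.8),(210.2,185.4)),("grip",(273.7,221.8),(209.3,158.6)),("tab",(179.9,195.9),(331.1,134))):
    A=np.zeros((3,3));B=np.zeros(3)
    for o,dd in (ray("top",a),ray("scene",b)):
        M=np.eye(3)-np.outer(dd,dd);A+=M;B+=M@o
    print(n,np.linalg.solve(A,B))
E
```

```text
top cam pos [ 517.7  -57.4 1265.3] 413.3147373551836
tab 75 min [529.3 130.9 154.4] max [550.9 148.8 192.5] med [539.8 137.8 185.3] rect ((539.8236083984375, 139.7194061279297), (22.956932067871094, 16.206974029541016), 6.9807257652282715)
boxrim+guard 1230 min [423.6 129.2 130. ] max [710.8 334.6 149.2] med [577.7 230.4 140. ] rect ((568.316650390625, 228.8748779296875), (270.1927795410156, 186.71754455566406), 6.698474407196045)
grip 98 min [ 458.7 -147.1  166.4] max [474.9 -98.  199. ] med [ 466.8 -121.2  193.2] rect ((466.2455749511719, -122.16053771972656), (49.34117889404297, 11.97421646118164), 82.14057159423828)
mirror 56 min [ 453.5 -170.3   65.8] max [474.6 -67.5 149. ] med [466.5 -94.4 145.6] rect ((462.7454528808594, -118.33763122558594), (103.43000793457031, 12.092276573181152), 82.23148345947266)
track 663 min [400.2  80.    3. ] max [748.5 149.7  39.8] med [552.1 130.4   7.6] rect ((574.3204956054688, 114.71542358398438), (69.58003997802734, 348.2607116699219), 89.91060638427734)
disc? 82 [[525.2 206.7 101.9]
 [525.2 204.2 100.2]
 [525.2 203.6  90.7]
 [522.4 207.9 108.
[... 3175 characters left out ...]
44, 246, 246], [243, 246, 246], [209, 222, 226], [65, 66, 66], [85, 87, 87], [108, 110, 109], [136, 140, 139], [179, 184, 184], [230, 234, 234], [245, 247, 247], [240, 244, 244], [190, 209, 218], [46, 45, 44], [48, 48, 47], [63, 64, 63], [92, 94, 94], [130, 133, 133], [185, 191, 191], [235, 239, 239], [245, 247, 247], [229, 236, 238], [85, 87, 86]]
railtop 1050 min [ 500.  -165.1   22.1] max [ 659.7 -104.8   36. ] med [ 589.9 -138.    31.1] rect ((580.3451538085938, -135.1024932861328), (40.773128509521484, 164.02635192871094), 82.4154281616211)
rail line [   1.    -0.2  604.5 -139.8]
lens [ 713.2 -152.3   96.7]
pivot [ 466.8 -121.9   93.2]
grip [ 472.3 -118.1  171.6]
tab [547.1 133.8 182.7]
```

Measurements agree: tab at (540,140), box yaw 6.7°, grip at (467,-121), rail at about -7.5°, disc at about (503,203). I'll move over to the tab.

Call:
send_rows([
  {"x": 1.0, "y": -1.5, "z": 2, "roll": -7},
  {"x": 3.4, "y": -4.6, "z": 3, "roll": -14},
  {"x": 5.7, "y": -7.8, "z": 3, "roll": -21},
  {"x": 8, "y": -11, "z": 3, "roll": -28},
  {"x": 10.3, "y": -14.2, "z": 3, "roll": -35},
])

```text
$.rows[0]: bad value
```

Call:
send_rows([
  {"x": 2.3, "y": -3.2, "roll": -6},
  {"x": 4.6, "y": -6.4, "roll": -12},
  {"x": 6.9, "y": -9.6, "roll": -18},
  {"x": 9.2, "y": -12.8, "roll": -24},
  {"x": 11.5, "y": -16, "roll": -28.7},
])

```text
$.rows[0]: bad value
```

Call:
send_rows([
  {"x": 2.3, "y": -3.2},
  {"x": 4.6, "y": -6.4},
  {"x": 6.9, "y": -9.6},
  {"x": 9.2, "y": -12.8},
  {"x": 11.5, "y": -16},
])

```text
$.rows[0]: bad value
```

All fields are needed, so I'll include them.

Call:
send_rows([
  {"x": 1.0, "y": -1.5, "z": 2, "roll": -7, "claw": 0},
  {"x": 3.4, "y": -4.6, "z": 3, "roll": -14, "claw": 0},
  {"x": 5.7, "y": -7.8, "z": 3, "roll": -21, "claw": 0},
  {"x": 8, "y": -11, "z": 3, "roll": -28, "claw": 0},
  {"x": 10.3, "y": -14.2, "z": 3, "roll": -35, "claw": 0},
])

```text
clock: 1.42
eef_pos: [296.4, 477.5, 242.4]
tool_rot: [3.141, -0.0, 2.224]
force: [0.1, 0.8, 0.4]
width: 85.3
```

Call:
send_rows([
  {"x": 2.3, "y": -3.2, "z": 0, "roll": -7, "claw": 0},
  {"x": 4.6, "y": -6.4, "z": 0, "roll": -14, "claw": 0},
  {"x": 6.9, "y": -9.6, "z": 0, "roll": -21, "claw": 0},
  {"x": 9.2, "y": -12.8, "z": 0, "roll": -27, "claw": 0},
  {"x": 11.5, "y": -16, "z": 0, "roll": -30.7, "claw": 0},
])

```text
clock: 1.83
eef_pos: [411.4, 317.3, 242.2]
tool_rot: [3.141, -0.001, 1.689]
force: [-0.3, 0.5, -0.4]
width: 85.4
```

Call:
send_rows([
  {"x": 2.3, "y": -3.2, "z": 0, "roll": 0, "claw": 0},
  {"x": 4.6, "y": -6.4, "z": 0, "roll": 0, "claw": 0},
  {"x": 6.9, "y": -9.6, "z": 0, "roll": 0, "claw": 0},
  {"x": 9.2, "y": -12.8, "z": 0, "roll": 0, "claw": 0},
  {"x": 11.5, "y": -16, "z": 0, "roll": 0, "claw": 0},
])

```text
clock: 2.25
eef_pos: [526.5, 157.3, 242.2]
tool_rot: [3.141, -0.0, 1.694]
force: [0.4, 0.5, -0.5]
width: 85.3
```

Run:
```python
from h import *
np.set_printoptions(precision=1,suppress=True)
s=ctrl.read_state();print(s["clock"],s["eef_pos"],s["tool_rot"],s["qpos"])
im,d=ctrl.get_image("wrist");cv2.imwrite("pics/w1.png",im);P=cloud("wrist",d)
m=(P[...,2]>155)&(P[...,2]<195)&(abs(P[...,0]-540)<40)&(abs(P[...,1]-140)<40)
Q=P[m];print(m.sum());
if m.sum()>5: print(Q.min(0),Q.max(0),cv2.minAreaRect(Q[Q[:,2]>178][:,:2].astype(np.float32)))
m=(P[...,2]>125)&(P[...,2]<139+11)&(P[...,1]>80)
Q=P[m];print(Q.min(0),Q.max(0))
```

```text
2.25 [526.5 157.3 242.2] [ 3.1 -0.   1.7] [-0.6  0.5  0.4  1.8 -0.2  0.9  0. ]
1116
[532.  122.7 155.1] [556.5 140.  188.6] ((544.2849731445312, 131.0338592529297), (23.342954635620117, 16.111127853393555), 5.998448371887207)
[431.7 120.8 125. ] [716.2 306.8 150. ]
```

Run:
```python
from h import *
np.set_printoptions(precision=1,suppress=True)
s=ctrl.read_state();print(s["clock"],s["eef_pos"],s["qd"])
im,d=ctrl.get_image("wrist");cv2.imwrite("pics/w1.png",im);P=cloud("wrist",d)
m=(P[...,2]>178)&(P[...,2]<195)&(abs(P[...,0]-540)<40)&(abs(P[...,1]-140)<40)
Q=P[m];print(Q.min(0),Q.max(0),cv2.minAreaRect(Q[:,:2].astype(np.float32)))
m=(P[...,2]>125)&(P[...,2]<150)&(P[...,1]>80)
Q=P[m];print(Q.min(0),Q.max(0))
print(ctrl.read_state()["eef_pos"])
```

```text
2.3 [532.  147.3 242.9] [-0.1 -0.   0.   0.   0.  -0.  -0.2]
[523.5 135.8 178. ] [548.3 153.8 187.7] ((535.8377075195312, 145.012939453125), (23.649581909179688, 15.989906311035156), 6.332822799682617)
[423.2 134.7 125. ] [707.8 309.3 150. ]
[529.8 150.6 242.7]
```

Call:
send_rows([
  {"x": 0, "y": 0, "z": 0, "roll": 0, "claw": 0},
  {"x": 0, "y": 0, "z": 0, "roll": 0, "claw": 0},
  {"x": 0, "y": 0, "z": 0, "roll": 0, "claw": 0},
])

```text
clock: 2.6
eef_pos: [524.7, 160.6, 241.8]
tool_rot: [-3.141, -0.001, 1.697]
force: [-0.6, -0.1, 0.3]
width: 85.3
```

Run:
```python
from h import *
np.set_printoptions(precision=1,suppress=True)
s=ctrl.read_state();print(s["clock"],s["eef_pos"],s["qd"])
im,d=ctrl.get_image("wrist");cv2.imwrite("pics/w1.png",im);P=cloud("wrist",d);np.save("w1.npy",P)
m=(P[...,2]>178)&(P[...,2]<195)&(abs(P[...,0]-540)<40)&(abs(P[...,1]-140)<40)
Q=P[m];print(Q.min(0),Q.max(0),cv2.minAreaRect(Q[:,:2].astype(np.float32)))
print(ctrl.read_state()["eef_pos"])
```

```text
2.6 [524.7 160.6 241.8] [-0.  0.  0.  0.  0. -0.  0.]
[526.2 133.1 178.2] [551.  150.6 187.8] ((538.5787353515625, 141.92202758789062), (23.329044342041016, 15.73751449584961), 7.265322685241699)
[524.7 160.7 241.8]
```

Call:
send_rows([
  {"x": 1.4, "y": -1.95, "z": -1, "roll": -0.4, "claw": 0},
  {"x": 1.4, "y": -1.95, "z": -4, "roll": -0.4, "claw": 0},
  {"x": 1.4, "y": -1.95, "z": -6.5, "roll": -0.4, "claw": 0},
  {"x": 1.4, "y": -1.95, "z": -7.9, "roll": -0.4, "claw": 0},
  {"x": 1.4, "y": -1.95, "z": -7.9, "roll": -0.4, "claw": 0},
])

```text
clock: 3.07
eef_pos: [536.6, 140.5, 159.9]
tool_rot: [-3.135, 0.0, 1.69]
force: [-0.5, 0.1, 0.2]
width: 85.1
```

Call:
send_rows([
  {"x": 0, "y": 0, "z": 0, "roll": 0, "claw": 1},
  {"x": 0, "y": 0, "z": 0, "roll": 0, "claw": 1},
  {"x": 0, "y": 0, "z": 0, "roll": 0, "claw": 1},
  {"x": 0, "y": 0, "z": 0, "roll": 0, "claw": 1},
  {"x": 0, "y": 0, "z": 0, "roll": 0, "claw": 1},
])

```text
clock: 3.48
eef_pos: [540.1, 139.6, 163.8]
tool_rot: [3.14, -0.0, 1.687]
force: [-0.1, -0.8, 0.1]
width: 25.4
```

Call:
send_rows([
  {"x": 0, "y": 0, "z": 0, "roll": 0, "claw": 1},
  {"x": 0, "y": 0, "z": 0, "roll": 0, "claw": 1},
  {"x": 0, "y": 0, "z": 0, "roll": 0, "claw": 1},
  {"x": 0, "y": 0, "z": 0, "roll": 0, "claw": 1},
])

```text
clock: 3.82
eef_pos: [540.3, 139.7, 164.2]
tool_rot: [3.14, -0.001, 1.687]
force: [-0.9, 0.8, 4.9]
width: 20.3
```

Call:
send_rows([
  {"x": 0.7, "y": 0.08, "z": 0, "roll": 0, "claw": 1},
  {"x": 1.7, "y": 0.2, "z": 0, "roll": 0, "claw": 1},
  {"x": 2.7, "y": 0.32, "z": 0, "roll": 0, "claw": 1},
  {"x": 3.5, "y": 0.41, "z": 0, "roll": 0, "claw": 1},
  {"x": 4, "y": 0.47, "z": 0, "roll": 0, "claw": 1},
])

```text
clock: 4.23
eef_pos: [580.8, 144.4, 164.2]
tool_rot: [3.14, -0.001, 1.687]
force: [-0.7, 0.1, 6.3]
width: 20.7
```

```bash
cat > tab.py <<'E'
from h import *
np.set_printoptions(precision=1,suppress=True)
s=ctrl.read_state();print(s["clock"],s["eef_pos"],s["force"],s["width"])
import sys
ims=[]
for cam in("top","scene"):
    im,d=ctrl.get_image(cam);ims.append(im);P=cloud(cam,d)
    m=(P[...,2]>90)&(P[...,2]<143)&(P[...,1]>100)&(P[...,1]<175)&(P[...,0]>380)&(P[...,0]<760)
    # guard plane: front face distance along box -y
    a=np.deg2rad(6.7);bx=P[...,0]*np.cos(a)+P[...,1]*np.sin(a);by=-P[...,0]*np.sin(a)+P[...,1]*np.cos(a)
    m=(P[...,2]>60)&(P[...,2]<149)&(by>60)&(by<85)
    h,e=np.histogram(bx[m],bins=np.arange(400,760,10));print(cam,dict(zip(e[:-1].astype(int),h)))
    m=(P[...,2]>70)&(P[...,2]<135)&(by>55)&(by<100);print(np.percentile(by[m],[5,25,50,75,95]) if m.any() else 0)
a=cv2.resize(ims[0][100:270,110:250],None,fx=3,fy=3);b=cv2.resize(ims[1][90:290,260:430],None,fx=2.55,fy=2.55);
cv2.imwrite(f"pics/{sys.argv[1]}.png",np.hstack([a[:510],b[:510,:380]]))
E
python3 tab.py t1
```

```text
4.2333 [580.8 144.4 164.2] [-0.7  0.1  6.3] 20.67889707521478
top {np.int64(400): np.int64(0), np.int64(410): np.int64(0), np.int64(420): np.int64(0), np.int64(430): np.int64(0), np.int64(440): np.int64(0), np.int64(450): np.int64(7), np.int64(460): np.int64(10), np.int64(470): np.int64(3), np.int64(480): np.int64(6), np.int64(490): np.int64(4), np.int64(500): np.int64(4), np.int64(510): np.int64(4), np.int64(520): np.int64(19), np.int64(530): np.int64(34), np.int64(540): np.int64(22), np.int64(550): np.int64(27), np.int64(560): np.int64(24), np.int64(570): np.int64(23), np.int64(580): np.int64(11), np.int64(590): np.int64(10), np.int64(600): np.int64(9), np.int64(610): np.int64(7), np.int64(620): np.int64(11), np.int64(630): np.int64(18), np.int64(640): np.int64(27), np.int64(650): np.int64(25), np.int64(660): np.int64(5), np.int64(670): np.int64(4), np.int64(680): np.int64(4), np.int64(690): np.int64(4), np.int64(700): np.int64(3), np.int64(710): np.int64(12), np.int64(720): np.int64(11), np.int64(730): np.int64(0), np.int64(740): np.int64(0)}
[72.7 73.1 73.5 83.6 87.6]
scene {np.i
[... 326 characters left out ...]
4(4), np.int64(520): np.int64(27), np.int64(530): np.int64(103), np.int64(540): np.int64(96), np.int64(550): np.int64(97), np.int64(560): np.int64(108), np.int64(570): np.int64(96), np.int64(580): np.int64(98), np.int64(590): np.int64(102), np.int64(600): np.int64(122), np.int64(610): np.int64(105), np.int64(620): np.int64(114), np.int64(630): np.int64(122), np.int64(640): np.int64(117), np.int64(650): np.int64(119), np.int64(660): np.int64(70), np.int64(670): np.int64(2), np.int64(680): np.int64(1), np.int64(690): np.int64(1), np.int64(700): np.int64(2), np.int64(710): np.int64(2), np.int64(720): np.int64(9), np.int64(730): np.int64(0), np.int64(740): np.int64(0)}
[74.  75.8 77.3 89.5 92.6]
```

View pics/t1.png

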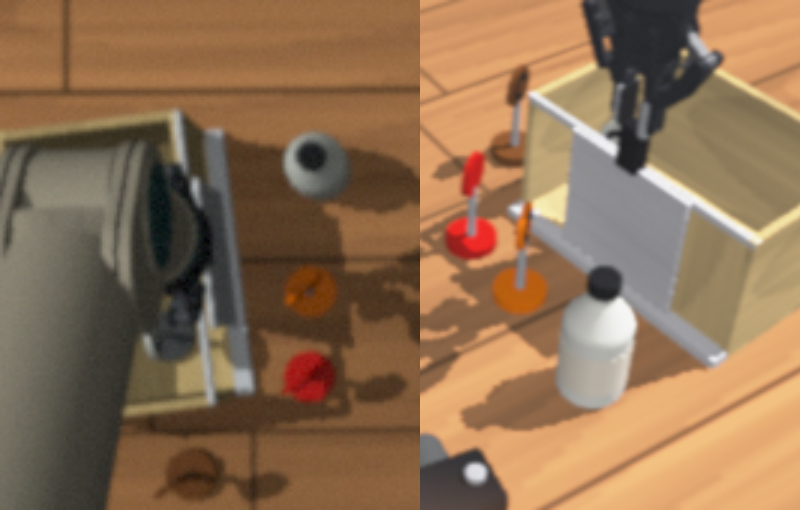

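The guard follows the grip. I'll continue in smaller steps until it hits the stop.

Call:
send_rows([
  {"x": 0.8, "y": 0.09, "z": 0, "roll": 0, "claw": 1},
  {"x": 1.7, "y": 0.2, "z": 0, "roll": 0, "claw": 1},
  {"x": 2.5, "y": 0.29, "z": 0, "roll": 0, "claw": 1},
  {"x": 3, "y": 0.35, "z": 0, "roll": 0, "claw": 1},
  {"x": 3.4, "y": 0.4, "z": 0, "roll": 0, "claw": 1},
])

```text
clock: 4.75
eef_pos: [614.4, 148.4, 164.2]
tool_rot: [3.14, -0.001, 1.687]
force: [-1.8, 0.3, 6.3]
width: 20.2
```

Call:
send_rows([
  {"x": 0.2, "y": 0.02, "z": 0, "roll": 0, "claw": 1},
  {"x": 0.4, "y": 0.05, "z": 0, "roll": 0, "claw": 1},
  {"x": 0.6, "y": 0.07, "z": 0, "roll": 0, "claw": 1},
  {"x": 0.8, "y": 0.09, "z": 0, "roll": 0, "claw": 1},
  {"x": 0.9, "y": 0.1, "z": 0, "roll": 0, "claw": 1},
])

```text
clock: 5.17
eef_pos: [623.1, 149.4, 164.2]
tool_rot: [3.14, -0.001, 1.687]
force: [-1.8, 0.9, 7.0]
width: 20.8
```

Call:
send_rows([
  {"x": 0.2, "y": 0.02, "z": 0, "roll": 0, "claw": 1},
  {"x": 0.4, "y": 0.05, "z": 0, "roll": 0, "claw": 1},
  {"x": 0.5, "y": 0.06, "z": 0, "roll": 0, "claw": 1},
  {"x": 0.5, "y": 0.06, "z": 0, "roll": 0, "claw": 1},
])

```text
clock: 5.5
eef_pos: [628.2, 150.1, 164.2]
tool_rot: [3.14, -0.001, 1.687]
force: [-1.5, 1.4, 5.8]
width: 20.3
```

Call:
send_rows([
  {"x": 0.2, "y": 0.02, "z": 0, "roll": 0, "claw": 1},
  {"x": 0.4, "y": 0.05, "z": 0, "roll": 0, "claw": 1},
  {"x": 0.4, "y": 0.05, "z": 0, "roll": 0, "claw": 1},
])

```text
clock: 5.75
eef_pos: [632.3, 150.5, 164.2]
tool_rot: [3.14, -0.001, 1.687]
force: [-1.3, 0.8, 5.8]
width: 20.6
```

Call:
send_rows([
  {"x": 0.2, "y": 0.02, "z": 0, "roll": 0, "claw": 1},
  {"x": 0.4, "y": 0.05, "z": 0, "roll": 0, "claw": 1},
  {"x": 0.5, "y": 0.06, "z": 0, "roll": 0, "claw": 1},
  {"x": 0.5, "y": 0.06, "z": 0, "roll": 0, "claw": 1},
])

```text
clock: 6.08
eef_pos: [634.6, 150.8, 164.1]
tool_rot: [-3.138, -0.001, 1.687]
force: [-6.7, -1.1, 11.0]
width: 20.3
```

Call:
send_rows([
  {"x": 0.2, "y": 0.02, "z": 0, "roll": 0, "claw": 1},
  {"x": 0.4, "y": 0.05, "z": 0, "roll": 0, "claw": 1},
  {"x": 0.5, "y": 0.06, "z": 0, "roll": 0, "claw": 1},
  {"x": 0.5, "y": 0.06, "z": 0, "roll": 0, "claw": 1},
])

```text
clock: 6.42
eef_pos: [634.7, 150.8, 164.0]
tool_rot: [-3.128, -0.002, 1.687]
force: [-17.2, -1.5, 18.9]
width: 20.8
```

Call:
send_rows([
  {"x": 0.2, "y": 0.02, "z": 0, "roll": 0, "claw": 1},
  {"x": 0.4, "y": 0.05, "z": 0, "roll": 0, "claw": 1},
  {"x": 0.5, "y": 0.06, "z": 0, "roll": 0, "claw": 1},
  {"x": 0.5, "y": 0.06, "z": 0, "roll": 0, "claw": 1},
])

```text
clock: 6.75
eef_pos: [634.9, 150.9, 163.9]
tool_rot: [-3.118, -0.002, 1.687]
force: [-27.9, -4.6, 26.0]
width: 20.1
```

It stopped hard at x≈634.8, with force rising to 28 N and no motion, so that is the stop. I'll ease off the push, release and lift.

Call:
send_rows([
  {"x": -0.5, "y": -0.06, "z": 0, "roll": 0, "claw": 1},
  {"x": -1.0, "y": -0.12, "z": 0, "roll": 0, "claw": 1},
  {"x": -1.0, "y": -0.12, "z": 0, "roll": 0, "claw": 0.5},
  {"x": -1.0, "y": -0.12, "z": 0, "roll": 0, "claw": 0},
  {"x": -1.0, "y": -0.12, "z": 0, "roll": 0, "claw": 0},
])

```text
clock: 7.17
eef_pos: [637.0, 150.7, 162.8]
tool_rot: [3.141, 0.0, 1.687]
force: [-0.1, 0.2, 0.7]
width: 56.5
```

Call:
send_rows([
  {"x": 0, "y": 0, "z": 0, "roll": 0, "claw": 0},
  {"x": 0, "y": 0, "z": 0, "roll": 0, "claw": 0},
  {"x": 0, "y": 0, "z": 2, "roll": 0, "claw": 0},
  {"x": 0, "y": 0, "z": 5, "roll": 0, "claw": 0},
  {"x": 0, "y": 0, "z": 8, "roll": 0, "claw": 0},
])

```text
clock: 7.58
eef_pos: [635.9, 150.5, 242.6]
tool_rot: [-3.139, 0.001, 1.687]
force: [0.6, 0.1, -0.0]
width: 85.3
```

Call:
send_rows([
  {"x": -1, "y": -3, "z": 1.5, "roll": 0, "claw": 0},
  {"x": -3.5, "y": -6, "z": 1.5, "roll": -4, "claw": 0},
  {"x": -6, "y": -9, "z": 1.5, "roll": -8, "claw": 0},
  {"x": -8, "y": -12, "z": 1.5, "roll": -12, "claw": 0},
  {"x": -9, "y": -13.5, "z": 1.5, "roll": -14, "claw": 0},
])

```text
clock: 8.0
eef_pos: [543.8, 11.0, 258.3]
tool_rot: [-3.141, 0.002, 1.435]
force: [-0.6, -0.8, -0.4]
width: 85.2
```

```bash
python3 tab.py t2 | sed 's/np.int64//g'
python3 - <<'E'
from h import *
s=ctrl.read_state();print(s["eef_pos"],s["tool_rot"])
for cam in("top","scene"):
    im,d=ctrl.get_image(cam);P=cloud(cam,d)
    m=(P[...,2]>155)&(P[...,2]<195)&(abs(P[...,0]-634)<40)&(abs(P[...,1]-150)<30);Q=P[m]
    if len(Q)>5:print("tab",cv2.minAreaRect(Q[:,:2].astype(np.float32)))
    m=(P[...,2]>88)&(P[...,2]<122)&(P[...,0]>470)&(P[...,0]<560)&(P[...,1]>180)&(P[...,1]<235)
    Q=P[m];
    if len(Q)>5:print("disc",len(Q),Q.min(0),Q.max(0),np.median(Q,0))
    for u in ctrl.place_of(cam,"disc"): print(u["confidence"],u["uv"],pix2w(cam,u["uv"],95))
E
```

```text
8.0 [543.8  11.  258.3] [-0.6 -0.8 -0.4] 85.18009387489414
top {(400): (0), (410): (0), (420): (0), (430): (0), (440): (0), (450): (0), (460): (0), (470): (0), (480): (0), (490): (0), (500): (0), (510): (0), (520): (0), (530): (0), (540): (0), (550): (0), (560): (0), (570): (0), (580): (0), (590): (1), (600): (4), (610): (7), (620): (16), (630): (14), (640): (5), (650): (9), (660): (25), (670): (32), (680): (27), (690): (31), (700): (25), (710): (17), (720): (9), (730): (0), (740): (0)}
[72.7 73.2 73.5 83.3 87.7]
scene {(400): (0), (410): (0), (420): (0), (430): (0), (440): (0), (450): (2), (460): (11), (470): (0), (480): (3), (490): (5), (500): (3), (510): (1), (520): (1), (530): (2), (540): (2), (550): (2), (560): (3), (570): (1), (580): (104), (590): (111), (600): (107), (610): (112), (620): (116), (630): (105), (640): (114), (650): (115), (660): (126), (670): (126), (680): (129), (690): (126), (700): (130), (710): (118), (720): (10), (730): (0), (740): (0)}
[73.7 75.6 76.5 80.8 93.9]
[544.837333    11.48519419 258.5405935 ] [-3.14137043e+00  1.47081862e-03  1.43563554e+00]
tab ((633.2285766601562, 150.91372680664062), (23.972238540649414, 16.4598445892334), 5.665401935577393)
disc 70 [482.84063519 195.65688317  88.3423964 ] [525.19978179 207.97996038 120.46258909] [505.38932172 200.25010228 108.23448103]
0.46 [159.5, 212.0] [502.6128111  204.05030626  95.        ]
tab ((634.4156494140625, 152.87118530273438), (26.03881072998047, 18.505233764648438), 10.467000961303711)
disc 140 [481.64529462 196.82611402  88.84846473] [527.18008983 213.20321676 118.97116037] [508.29073863 202.78678454 105.95074094]
0.78 [298.7, 182.1] [562.0215551   46.63137367  95.        ]
0.77 [280.7, 158.0] [469.13199458  60.01451299  95.        ]
0.65 [299.7, 121.0] [366.19394999 187.76651947  95.        ]
0.51 [341.5, 147.8] [514.78669901 206.56169176  95.        ]
```

The guard is fully open: its leading edge is at the box end and the tab is at (633.5,151). The target is undisturbed, and the disc is at about (504,203). Next is the mirror grip.

Call:
send_rows([
  {"x": -2, "y": -3.4, "z": 0, "roll": 0, "claw": 0},
  {"x": -4, "y": -6.8, "z": 0, "roll": 0, "claw": 0},
  {"x": -6, "y": -10, "z": 0, "roll": 0, "claw": 0},
  {"x": -7.2, "y": -12, "z": 0, "roll": 0, "claw": 0},
  {"x": -7.7, "y": -13, "z": 0, "roll": 0, "claw": 0},
])

```text
clock: 8.72
eef_pos: [468.3, -116.7, 258.0]
tool_rot: [-3.141, 0.001, 1.44]
force: [-1.0, -0.2, 1.0]
width: 85.6
```

Call:
send_rows([
  {"x": 0, "y": 0, "z": -2, "roll": 0, "claw": 0},
  {"x": 0, "y": 0, "z": -2, "roll": 0, "claw": 0},
  {"x": 0, "y": 0, "z": -2, "roll": 0, "claw": 0},
  {"x": 0, "y": 0, "z": -2, "roll": 0, "claw": 0},
])

```text
clock: 9.05
eef_pos: [470.7, -113.0, 238.0]
tool_rot: [3.142, -0.0, 1.445]
force: [-0.5, -0.5, -0.4]
width: 85.2
```

Run:
```python
from h import *
s=ctrl.read_state();print(s["clock"],s["eef_pos"],s["tool_rot"],s["qpos"])
im,d=ctrl.get_image("wrist");P=cloud("wrist",d)
m=(P[...,2]>180)&(P[...,2]<200)&(abs(P[...,0]-467)<40)&(abs(P[...,1]+121)<45);Q=P[m]
if len(Q)>5:print("grip",len(Q),Q.min(0),Q.max(0),cv2.minAreaRect(Q[:,:2].astype(np.float32)))
```

```text
9.05 [ 470.68667342 -112.99243678  238.02671089] [ 3.14151051e+00 -2.56649648e-04  1.44541276e+00] [-0.17627732  0.392361    0.49080037  1.94284284 -0.23980962  0.86313313
  0.31464217]
grip 1284 [ 456.62940706 -146.82973773  180.04075096] [474.2571359  -95.86536624 195.33688166] ((465.1481628417969, -121.42803955078125), (50.238590240478516, 12.007345199584961), 82.50491333007812)
```

Call:
send_rows([
  {"x": -0.47, "y": -0.85, "z": -1, "roll": -0.3, "claw": 0},
  {"x": -0.47, "y": -0.85, "z": -4, "roll": -0.3, "claw": 0},
  {"x": -0.47, "y": -0.85, "z": -6.3, "roll": -0.3, "claw": 0},
  {"x": -0.47, "y": -0.85, "z": -7.1, "roll": -0.3, "claw": 0},
  {"x": -0.47, "y": -0.85, "z": -7.1, "roll": -0.3, "claw": 0},
])

```text
clock: 9.52
eef_pos: [464.3, -121.9, 165.8]
tool_rot: [-3.138, -0.0, 1.439]
force: [-0.1, 0.2, 0.1]
width: 85.1
```

Call:
send_rows([
  {"x": 0, "y": 0, "z": 0, "roll": 0, "claw": 0.6},
  {"x": 0, "y": 0, "z": 0, "roll": 0, "claw": 1},
  {"x": 0, "y": 0, "z": 0, "roll": 0, "claw": 1},
  {"x": 0, "y": 0, "z": 0, "roll": 0, "claw": 1},
  {"x": 0, "y": 0, "z": 0, "roll": 0, "claw": 1},
])

```text
clock: 9.93
eef_pos: [465.4, -122.8, 167.7]
tool_rot: [3.14, -0.0, 1.438]
force: [0.0, -1.0, -0.6]
width: 25.7
```

Call:
send_rows([
  {"x": 0, "y": 0, "z": 0, "roll": 0, "claw": 1},
  {"x": 0, "y": 0, "z": 0, "roll": 0, "claw": 1},
  {"x": 0, "y": 0, "z": 0, "roll": 0, "claw": 1},
  {"x": 0, "y": 0, "z": 0, "roll": 0, "claw": 1},
  {"x": 0, "y": 0, "z": 0, "roll": 0, "claw": 1},
])

```text
clock: 10.35
eef_pos: [467.0, -123.1, 167.8]
tool_rot: [3.137, 0.0, 1.438]
force: [5.6, 0.5, 6.1]
width: 9.5
```

Call:
send_rows([
  {"x": 0, "y": 0, "z": 0, "roll": 3, "claw": 1},
  {"x": 0, "y": 0, "z": 0, "roll": 8, "claw": 1},
  {"x": 0, "y": 0, "z": 0, "roll": 13, "claw": 1},
  {"x": 0, "y": 0, "z": 0, "roll": 18, "claw": 1},
  {"x": 0, "y": 0, "z": 0, "roll": 23, "claw": 1},
])

```text
clock: 10.77
eef_pos: [467.4, -123.1, 167.8]
tool_rot: [3.137, 0.002, 1.843]
force: [6.5, 0.6, 3.7]
width: 9.7
```

Call:
send_rows([
  {"x": 0, "y": 0, "z": 0, "roll": 5, "claw": 1},
  {"x": 0, "y": 0, "z": 0, "roll": 10, "claw": 1},
  {"x": 0, "y": 0, "z": 0, "roll": 15, "claw": 1},
  {"x": 0, "y": 0, "z": 0, "roll": 19, "claw": 1},
  {"x": 0, "y": 0, "z": 0, "roll": 22.5, "claw": 1},
])

```text
clock: 11.18
eef_pos: [467.9, -122.9, 167.8]
tool_rot: [3.137, 0.004, 2.235]
force: [6.9, 1.4, 2.3]
width: 9.3
```

Call:
send_rows([
  {"x": 0, "y": 0, "z": 0, "roll": 0, "claw": 1},
  {"x": 0, "y": 0, "z": 0, "roll": 0, "claw": 1},
  {"x": 0, "y": 0, "z": 0, "roll": 0, "claw": 1},
])

```text
clock: 11.43
eef_pos: [467.9, -122.9, 167.8]
tool_rot: [3.137, 0.004, 2.232]
force: [6.7, 2.0, 2.2]
width: 9.7
```

```bash
cat > mir.py <<'E'
from h import *
import sys
np.set_printoptions(precision=1,suppress=True)
s=ctrl.read_state();print(s["clock"],s["eef_pos"],np.rad2deg(s["tool_rot"][2])-90,s["force"])
ims=[]
for cam in("scene","top"):
    im,d=ctrl.get_image(cam);ims.append(im);P=cloud(cam,d)
    # mirror glass/frame points 60..148 high near the pivot, dropping the gripper
    m=(P[...,2]>55)&(P[...,2]<146)&(np.hypot(P[...,0]-466,P[...,1]+121.5)<62);Q=P[m].astype(np.float32)
    if len(Q)>20:
        l=cv2.fitLine(Q[:,:2],cv2.DIST_HUBER,0,.01,.01).ravel();a=np.rad2deg(np.arctan2(l[1],l[0]))
        print(cam,"mirror",len(Q),"face dir",a,"normal",(a+90)%180, "pt",l[2:],"rect",cv2.minAreaRect(Q[:,:2]))
    m=(P[...,2]>75)&(P[...,2]<120)&(abs(P[...,0]-504)<40)&(P[...,1]>180)&(P[...,1]<235);Q=P[m]
    if len(Q)>5: print(cam,"disc",len(Q),Q.min(0),Q.max(0))
    for n,z in(("lens",95),("sight",95),("pivot",95),("guard_tab",168)):
        for r in ctrl.place_of(cam,n)[:1]: print(cam,n,round(r["confidence"],2),np.array(r["uv"]),pix2w(cam,r["uv"],z))
    for r in ctrl.regions_of(cam,"sight")[:1]:
        M=r["region"]&(P[...,2]<42)&(P[...,2]>20);Q=P[M].astype(np.float32)
        if len(Q)>10:
            l=cv2.fitLine(Q[:,:2],cv2.DIST_HUBER,0,.01,.01).ravel();print("sightline",len(Q),l,np.rad2deg(np.arctan2(l[1],l[0])))
a=cv2.resize(ims[1][150:270,140:310],None,fx=2.4,fy=2.4);b=cv2.resize(ims[0][130:250,170:340],None,fx=2.3,fy=2.4,interpolation=2)
cv2.imwrite(f"pics/{sys.argv[1]}.png",np.hstack([cv2.resize(a,(400,288)),cv2.resize(b,(400,288))]))
E
python3 mir.py m1
```

```text
11.4333 [ 467.9 -122.9  167.8] 37.8845067976211 [6.7 2.  2.2]Traceback (most recent call last):
  File "mir.py", line 12, in <module>
    print(cam,"mirror",len(Q),"face dir",a,"normal",(a+90)%180, "pt",l[2:],"rect",cv2.minAreaRect(Q[:,:2]))
                                                                                  ~~~~~~~~~~~~~~~^^^^^^^^^
cv2.error: OpenCV(4.12.0) /io/opencv/modules/imgproc/src/convhull.cpp:143: error: (-215:Assertion failed) total >= 0 && (depth == CV_32F || depth == CV_32S) in function 'convexHull'
```

```bash
sed -i 's/, "rect",cv2.minAreaRect(Q\[:,:2\])//' mir.py; python3 mir.py m1
```

```text
11.4833 [ 467.8 -122.9  167.8] 37.88495554615862 [7.1 1.8 3.1]Traceback (most recent call last):
  File "mir.py", line 12, in <module>
    print(cam,"mirror",len(Q),"face dir",a,"normal",(a+90)%180, "pt",l[2:],"rect",cv2.minAreaRect(Q[:,:2]))
                                                                                  ~~~~~~~~~~~~~~~^^^^^^^^^
cv2.error: OpenCV(4.12.0) /io/opencv/modules/imgproc/src/convhull.cpp:143: error: (-215:Assertion failed) total >= 0 && (depth == CV_32F || depth == CV_32S) in function 'convexHull'
```

```bash
sed -i 's/,"rect",cv2.minAreaRect(Q\[:,:2\])//; s/fitLine(Q\[:,:2\]/fitLine(Q[:,:2].copy()/' mir.py; python3 mir.py m1
```

```text
11.5333 [ 467.9 -122.9  167.8] 37.888140556359886 [7.4 0.2 3.2]
scene mirror 871 face dir -53.30302 normal 36.69698 pt [ 473.  -125.2]
scene disc 143 [482.7 197.1  75.1] [527.6 214.2 118.8]
scene lens 0.63 [256.7 268.5] [ 716.1 -155.9   95. ]
scene pivot 0.59 [212.3 184.4] [ 466.3 -120.4   95. ]
scene guard_tab 0.59 [363.  155.6] [630.1 159.2 168. ]
top disc 78 [482.9 195.7  78.4] [525.2 208.3 119.1]
top lens 0.6 [282.7 138.4] [ 708.  -146.7   95. ]
top pivot 0.67 [273.7 223.3] [ 467.  -117.9   95. ]
top guard_tab 0.59 [174.9 163.7] [631.3 146.6 168. ]
```

View pics/m1.png

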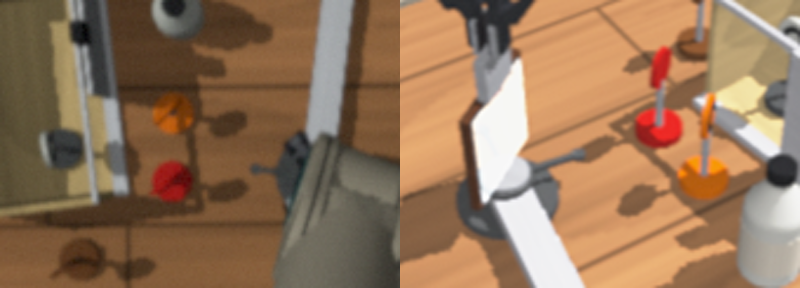

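The mirror turned with the grip; the pointer tip shows at about (258,168) in the left crop, aimed between red and the box opening. I'll check the angle through the pointer and the glass plane.

```bash
cat > chk.py <<'E'
from h import *
np.set_printoptions(precision=2,suppress=True)
pv=np.array([466.5,-121.5]);acc=[]
for cam in("top","scene"):
  for k in range(3):
    im,d=ctrl.get_image(cam);P=cloud(cam,d);R=P[...,:2]-pv;r=np.hypot(R[...,0],R[...,1]);a=np.rad2deg(np.arctan2(R[...,1],R[...,0]))
    m=(P[...,2]>22)&(P[...,2]<44)&(r>60)&(r<95)&(abs(a-84)<25)
    Q=P[m];
    if len(Q)>2: print(cam,"ptr",len(Q),"ang",np.median(a[m]),np.mean(a[m]),"mid",Q.mean(0),"rmax",r[m].max())
    n=im.min(2)>170
    m=n&(P[...,2]>55)&(P[...,2]<140)&(r<58)
    if m.sum()>50:
        Q=P[m].astype(np.float32);Q=Q-Q.mean(0);w=np.linalg.svd(Q,full_matrices=False)
        v=w[2][2];v=v*np.sign(v[0]);print(cam,"glass",m.sum(),"normal",v,np.rad2deg(np.arctan2(v[1],v[0])),"rms",w[1][2]/np.sqrt(m.sum()))
    m=(P[...,2]>26)&(P[...,2]<34)&(P[...,0]>540)&(P[...,0]<660)&(abs(P[...,1]+140)<32);rc=cv2.minAreaRect(np.ascontiguousarray(P[m][:,:2],dtype=np.float32));print(cam,"rail",rc)
    m=(P[...,2]>80)&(P[...,2]<120)&(abs(P[...,0]-504)<40)&(P[...,1]>185)&(P[...,1]<225);Q=P[m];print("disc",(Q.min(0)+Q.max(0))/2,np.rad2deg(np.polyfit(Q[:,0],Q[:,1],1)[0]))
E
python3 chk.py
```

```text
top ptr 26 ang 82.9927138686229 82.93615658606808 mid [475.55 -48.57  36.18] rmax 83.40636785491186
top rail ((600.9681396484375, -140.35842895507812), (39.9686164855957, 122.57243347167969), 82.2659683227539)
disc [504.03 202.15  99.61] 11.117101710110312
top ptr 26 ang 82.83746889780019 82.92655805961938 mid [475.56 -48.57  36.45] rmax 83.42462571181379
top rail ((600.8663330078125, -140.2613525390625), (39.79941177368164, 122.23397827148438), 82.41637420654297)
disc [503.99 202.19  99.74] 10.842760218992638
top ptr 26 ang 82.97193803504445 82.91969255214347 mid [475.57 -48.58  36.81] rmax 83.42055623806453
top rail ((601.1255493164062, -140.42137145996094), (39.98220443725586, 122.11740112304688), 82.2913818359375)
disc [504.03 202.32 101.31] 10.3552978668198
scene ptr 44 ang 81.85759227159741 82.02094648001938 mid [476.84 -47.86  35.93] rmax 86.6105975396015
scene glass 661 normal [ 0.79  0.61 -0.  ] 37.356667 rms 0.7342758606019875
scene rail ((599.6787109375, -137.57467651367188), (40.97691345214844, 125.07173156738281), 81.9872817993164)
disc [504.35 204.78 105.41] 13.816881205575644
scene ptr 44 ang 80.70864503070268 81.51565431542724 mid [477.43 -48.17  36.56] rmax 86.63455007743082
scene glass 660 normal [ 0.79  0.61 -0.  ] 37.40659 rms 0.742602387068455
scene rail ((600.43115234375, -137.8373565673828), (40.59026336669922, 124.3388671875), 82.60740661621094)
disc [504.96 205.23 104.72] 13.632869611845901
scene ptr 44 ang 81.19631222095602 81.5755973560876 mid [477.38 -48.15  36.51] rmax 86.23251625807792
scene glass 662 normal [ 0.79  0.61 -0.  ] 37.381508 rms 0.7560825931579696
scene rail ((600.2080688476562, -137.7264404296875), (40.700401306152344, 123.63545989990234), 82.51094055175781)
disc [504.94 205.17 104.2 ] 14.422423519316116
```

The pointer is at about 82.7° and the disc bearing at about 83.4°. The glass normal (37.4°) agrees, so I'll add 0.4° to the mirror.

Call:
send_rows([
  {"x": 0, "y": 0, "z": 0, "roll": 0.4, "claw": 1},
  {"x": 0, "y": 0, "z": 0, "roll": 0.4, "claw": 1},
  {"x": 0, "y": 0, "z": 0, "roll": 0.4, "claw": 1},
  {"x": 0, "y": 0, "z": 0, "roll": 0.4, "claw": 1},
])

```text
clock: 12.77
eef_pos: [467.9, -122.9, 167.8]
tool_rot: [3.138, 0.004, 2.239]
force: [7.1, 1.0, 4.2]
width: 9.3
```

```bash
python3 chk.py | grep -E "ptr|glass"
python3 - <<'E'
from h import *
s=ctrl.read_state();print(s["clock"],s["eef_pos"],np.rad2deg(s["tool_rot"][2])-90,s["force"],s["width"],abs(s["qd"]).max())
im,d=ctrl.get_image("top");P=cloud("top",d)
m=(P[...,2]>155)&(P[...,2]<195)&(abs(P[...,0]-634)<40)&(abs(P[...,1]-150)<30);print("tab",cv2.minAreaRect(np.ascontiguousarray(P[m][:,:2],dtype=np.float32)))
E
```

```text
top ptr 25 ang 83.2779685763935 83.44752701425445 mid [475.   -47.53  36.58] rmax 83.43964059528007
top ptr 27 ang 83.62492573026162 83.62221700913823 mid [474.79 -47.44  36.46] rmax 83.38314979158436
top ptr 27 ang 83.65184812638024 83.6083806231313 mid [474.8  -47.44  36.79] rmax 83.41973902009202
scene ptr 48 ang 82.14934780946548 82.5565951758026 mid [476.08 -47.87  36.23] rmax 86.03508171567564
scene glass 656 normal [ 0.79  0.61 -0.  ] 37.7834 rms 0.7085629176505154
scene ptr 48 ang 81.7048698627705 82.53762533502358 mid [476.13 -47.91  36.28] rmax 85.58071707484751
scene glass 657 normal [0.79 0.61 0.  ] 37.840122 rms 0.7410568567791685
scene ptr 47 ang 81.64846360439817 82.52807879624787 mid [476.13 -47.87  36.25] rmax 86.15885403096226
scene glass 658 normal [ 0.79  0.61 -0.  ] 37.711163 rms 0.6926248725557587
13.0667 [ 467.87102475 -122.87307765  167.77916748] 38.288911481745856 [6.55489923 0.71413128 3.90301656] 9.631579577586479 0.0006780136083599268
tab ((633.2672729492188, 150.75831604003906), (24.694013595581055, 16.362407684326172), 6.153453350067139)
```

```bash
python3 -c "
from cell import ctrl
print(ctrl.finish_job())"
```

```text
the job is handed in; nothing more can be done
None
```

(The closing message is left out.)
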